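# Find and seat the high chip in a scanner carrier

### The arm

A 7-joint arm with a two-finger parallel gripper is mounted at the origin on the work surface. World frame = base frame: x ahead of the robot, y to its left, z up, the work surface at z = 0. Lengths are in m, angles in rad, forces in N, time in s.
With the tool pointing down it reaches from about 0.4 to 0.875 m from the base axis. Payload 6.5 kg.
Tool frame: the origin (TCP) lies at the very end of the fingers, on their centre line; the grasp point (between the pads) lies 19 mm behind it; z points along the fingers, y is the line along which they close (so a half turn about z gives the same grasp; the last joint's range is limited). The gripper opens to 88 mm and grips with 3 to 60 N. Pads are 18 mm wide; open, the fingers measure 123 mm over their backs; the gripper's body (75 mm by 187 mm) begins 45 mm behind the grasp point.
Start: joints at [1.037, 0.536, -0.004, 1.538, 0.003, 1.067, -0.071], TCP at [0.293, -0.58, 0.239] pointing down, gripper open.
Joint ranges: [-2.7, 2.7], [-0.37, 2.16], [-1.27, 1.26], [0.24, 2.4], [-1.31, 4.45], [0.19, 1.91], [-2.76, 2.76]. Speed limits (rad/s): [2.39, 2.39, 3.14, 3.14, 3.14, 3.14, 3.14].

### API

Orientations are given as a unit quaternion [w, x, y, z].
In Python, from plant import manip, imaging gives the robot as it stands.
- The arm moves only by the tool step_arm, never from a script. Its argument "motion" is a list of rows, each an object of numbers: "x", "y", "z": the shift along the tool's x, y, z in cm; "rx", "ry", "rz": the turn, a rotation vector about the tool's x, y, z in degrees; "claw": the opening, from 0 (shut) to 1 (fully open). A call has 1 to 10 rows; each row shifts and turns the commanded pose from where the row before left it, along the tool's axes as they then stand; what a row does not reach is not made up. A row lasts 1/8 s, in which the tool goes at most 62.5 mm and 10.7 degrees, less where a joint would pass 70% of its speed; a pose out of reach is approached as far as the arm can. A call is refused whole if a number of a shift passes 6.25 or a number of a turn 10.7, either way. A call with a gripper value outside its range is refused whole. The fingers move at their own pace and stop on an object; "newtons" is the grip in N (left out, the last holds). Time passes only in rows, so rows that do not move let the fingers close. It gives the time, the measured TCP pose, the force, the opening and the grip force at its end, in the units of the state.
- manip.get_state(): the state, without advancing time (a new reading comes with each control period).
- imaging.read_camera(name): name is "scene" or "top"; returns a dict with "frame" (420x560x3 uint8, red, green, blue), "z_map" (420x560 float32, m along the optical axis (not along the pixel's ray), 0 where there is no reading), "fx", "fy", "cx", "cy" (pixels), "camera_from_world" (4x4, takes a point from world to camera coordinates). Camera axes: x right, y up, looking along -z (the intrinsics and any distortion apply to the point x, -y, -z); pixel columns grow to the right and rows downward; lengths in m; the calibration is good to about 2 mm. A picture is of the moment at which its call begins.
- manip.finish_job(): hands the job in; it is judged then, once.
The state is a dict: "t": time; "joint_positions": joint angles; "dq": joint speeds; "joint_efforts": joint torques, N m; "ee_pos": TCP position; "ee_rot": TCP orientation; "force": force on the tool from outside, world axes, zero at the start; "moment": the same for the moment, N m; "opening": finger opening in m; "grasp_force": force on a finger pad.
Only numpy, scipy, OpenCV 4.12 (cv2) and the standard library are available. Lean on these libraries where they do the work, as an engineer would, in place of code of your own. Each camera call takes 0.05 s, during which the arm holds its last target. There are 200 camera calls.

### The job

One of the six chip cartridges in the scanner carrier has not gone fully home and stands a few millimetres high. Take the spring-loaded touch probe from its stand, touch its tip lightly to the press pads and compare them to find the high cartridge, then press that one, and only that one, fully home with the probe, firmly but not hard. Put the probe back upright in its stand; keep the gripper off the carrier and the cartridges, and leave everything else on the bench where it is.

Things in the scene. Friction and masses are not known exactly. Their poses are not given: they have to be found in the camera images.
- carrier: grey chip carrier 162 x 156 mm, top face 30 mm above the table, on a white dock plate 200 x 180 mm, fixed; origin on the table under its centre. Six look-alike dark cartridges, 56 x 34 mm, in 2 columns (66 mm apart along x) and 3 rows (46 mm along y). Cartridge tops: 3 mm above the top face when home, 6 to 7 mm for the high one.
- pad_1 (a point): Over the centre of one cartridge's 18 mm grey press pad (the spot to touch and press), at the height of the carrier's top face. Fixed in the carrier, so it does not show which cartridge is high; 1 to 3 are the column at -x, 4 to 6 at +x. Touch lightly: 2 to 4 N is plenty, over 9 N harms a cartridge that is home. x points along the cartridge to its window: its outline's centre is 14 mm that way.
- pad_2 (a point): Over the centre of one cartridge's 18 mm grey press pad (the spot to touch and press), at the height of the carrier's top face. Fixed in the carrier, so it does not show which cartridge is high; 1 to 3 are the column at -x, 4 to 6 at +x. Touch lightly: 2 to 4 N is plenty, over 9 N harms a cartridge that is home. x points along the cartridge to its window: its outline's centre is 14 mm that way.
- pad_3 (a point): Over the centre of one cartridge's 18 mm grey press pad (the spot to touch and press), at the height of the carrier's top face. Fixed in the carrier, so it does not show which cartridge is high; 1 to 3 are the column at -x, 4 to 6 at +x. Touch lightly: 2 to 4 N is plenty, over 9 N harms a cartridge that is home. x points along the cartridge to its window: its outline's centre is 14 mm that way.
- pad_4 (a point): Over the centre of one cartridge's 18 mm grey press pad (the spot to touch and press), at the height of the carrier's top face. Fixed in the carrier, so it does not show which cartridge is high; 1 to 3 are the column at -x, 4 to 6 at +x. Touch lightly: 2 to 4 N is plenty, over 9 N harms a cartridge that is home. x points along the cartridge to its window: its outline's centre is 14 mm that way.
- pad_5 (a point): Over the centre of one cartridge's 18 mm grey press pad (the spot to touch and press), at the height of the carrier's top face. Fixed in the carrier, so it does not show which cartridge is high; 1 to 3 are the column at -x, 4 to 6 at +x. Touch lightly: 2 to 4 N is plenty, over 9 N harms a cartridge that is home. x points along the cartridge to its window: its outline's centre is 14 mm that way.
- pad_6 (a point): Over the centre of one cartridge's 18 mm grey press pad (the spot to touch and press), at the height of the carrier's top face. Fixed in the carrier, so it does not show which cartridge is high; 1 to 3 are the column at -x, 4 to 6 at +x. Touch lightly: 2 to 4 N is plenty, over 9 N harms a cartridge that is home. x points along the cartridge to its window: its outline's centre is 14 mm that way.
- press (a joint): how far the high cartridge is pushed into its nest, m: 0 to 0.001 as found, 0.004 fully home on a hard stop, level with the other five. Stiff friction: it stays put below about 12 N, slides straight down above that and stays where it is left; 14 to 18 N seats it, 24 N cracks it. Does not tell which nest it is in.
- probe_grip (a point): touch probe, 0.17 kg, upright in its stand: blue handle 25 mm across, 60 mm tall; under it a black collar 34 mm across, 6 mm thick, 16 mm stem, thin stylus with white 9 mm ball tip. Point on its axis half-way up the handle, 36 mm above the collar's underside. Tip end 86 to 104 mm below it: the stylus is clamped at an unknown length. Tip sprung: 1 N preload, 2.5 N/mm, 8 mm stroke, then solid.
- probe_collar (a point): centre of the underside of the probe's collar, 36 mm below probe_grip; it rests on the stand's top when the probe is in its stand. z up along the probe.
- stand_top (a point): centre of the 24 mm hole in the top face of the probe stand, a white block 62 x 62 mm and 76 mm tall with a blue foot, fixed to the bench. The hole goes right through. z up.
- reader_a: palm-sized silver and black chip reader, 100 x 110 x 35 mm; bystander, origin under its centre
- reader_b: second chip reader, the same; bystander
- spare: spare cartridge lying on the bench, 56 x 34 x 10 mm; bystander
- mouse: black computer mouse, 100 x 58 x 33 mm; bystander
- buffer: small closed bottle with a blue cap, 44 mm across, 85 mm tall; bystander
- chipbox: white carton with a light blue band, 110 x 160 x 45 mm; bystander
- marker: white marker pen with a blue cap, 133 mm long, 14 mm thick, lying; bystander
Not all that is in view belongs to the job. Of the things that look like the part that bears probe_grip, the larger one is meant. Leave any orange look-alike of the part that bears stand_top alone.

How it is judged:
By the outcome, as a careful person would: the job done as asked, in the order asked, and still so for the second after the job is handed in, with the robot touching nothing.
It also fails if it takes over 64 s, if anything falls off the work surface, if the arm or the gripper's body presses on something with over 40 N, if the wrist force passes 120 N, or if a joint passes its speed limit or range.

## Working session

There is one attempt and no reset: what is moved stays moved. The work goes in short steps, Python scripts to look and compute and a tool call to move; the robot and the scene stay as the last step left them, time stands still between calls to the robot, and variables do not carry over. Pictures are saved under pics/ and viewed, at most 10 in all, crops included, and the job is handed in when it is done.

Besides the shell and the picture viewer there is one more tool, called by a JSON object that holds its "fn" and its "kwargs", one argument or row to a line. step_arm: Moves the arm, as the interface text tells. Its arguments: {"type":"object","properties":{"motion":{"type":"array"},"newtons":{"type":"number"}},"required":["motion"]}

```bash
mkdir -p pics
cat > h.py <<'E'
import numpy as np, cv2
from plant import manip, imaging
def world(c):
    z=c["z_map"].astype(float); v,u=np.mgrid[:z.shape[0],:z.shape[1]]
    P=np.stack([(u-c["cx"])/c["fx"]*z,-(v-c["cy"])/c["fy"]*z,-z,np.ones_like(z)],-1)
    W=P@np.linalg.inv(c["camera_from_world"]).T
    W=W[...,:3]; W[z==0]=np.nan
    return W
def ray(c,u,v,h):
    T=np.linalg.inv(c["camera_from_world"]); d=T[:3,:3]@np.array([(u-c["cx"])/c["fx"],-(v-c["cy"])/c["fy"],-1]); o=T[:3,3]
    return o+d*(h-o[2])/d[2]
E
python3 - <<'E'
from h import *
for n in("scene","top"):
    c=imaging.read_camera(n); np.save(n+".npy",c,allow_pickle=True)
    cv2.imwrite(f"pics/{n}0.png",cv2.resize(c["frame"][...,::-1],(784,588)))
    print(n,c["fx"],c["cx"],c["cy"],[k for k in c],np.linalg.inv(c["camera_from_world"]).round(3).tolist())
s=manip.get_state();print(s)
E
```

```text
scene 545.9301664977734 273.20167032134583 211.1180519848744 ['frame', 'z_map', 'fx', 'fy', 'cx', 'cy', 'camera_from_world'] [[-0.732, -0.462, 0.5, 1.21], [0.681, -0.488, 0.546, 0.649], [-0.009, 0.74, 0.672, 0.892], [0.0, 0.0, 0.0, 1.0]]
top 477.291307236363 271.27214042007 211.41280339666906 ['frame', 'z_map', 'fx', 'fy', 'cx', 'cy', 'camera_from_world'] [[-0.018, 0.98, -0.197, 0.323], [-1.0, -0.018, 0.002, -0.008], [-0.001, 0.197, 0.98, 1.451], [0.0, 0.0, 0.0, 1.0]]
{'t': 0.1, 'joint_positions': array([ 1.03676737,  0.53709204, -0.00438435,  1.53873416,  0.00260649,
        1.06730876, -0.07118555]), 'dq': array([ 0.00022546, -0.00137648, -0.00025112, -0.00294975,  0.0011524 ,
       -0.00070458,  0.00089938]), 'joint_efforts': array([ 3.27912341e-03, -5.72078025e+01,  9.94265042e-01, -2.52226549e+01,
       -5.61074610e-02,  1.34626898e-02,  5.62538628e-05]), 'ee_pos': array([ 0.29283229, -0.57969789,  0.23794181]), 'ee_rot': array([-7.27160330e-04,  9.72761305e-01,  2.31807793e-01, -2.48892941e-04]), 'force': array([-0.13639758, -0.79572518, -0.7604155 ]), 'moment': array([-2.38109245e-02,  5.03612045e-05, -1.97140463e-02]), 'grasp_force': 0.0, 'opening': 0.0879056788371344}
```

View pics/scene0.png

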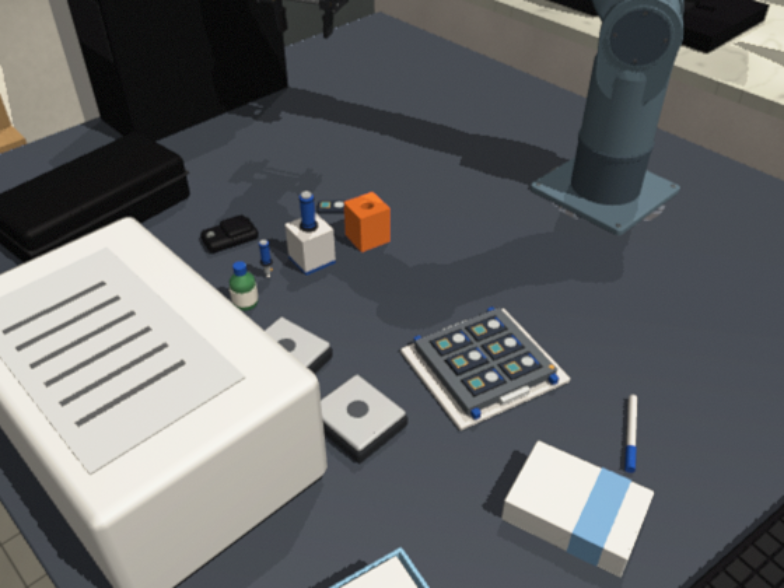

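View pics/top0.png

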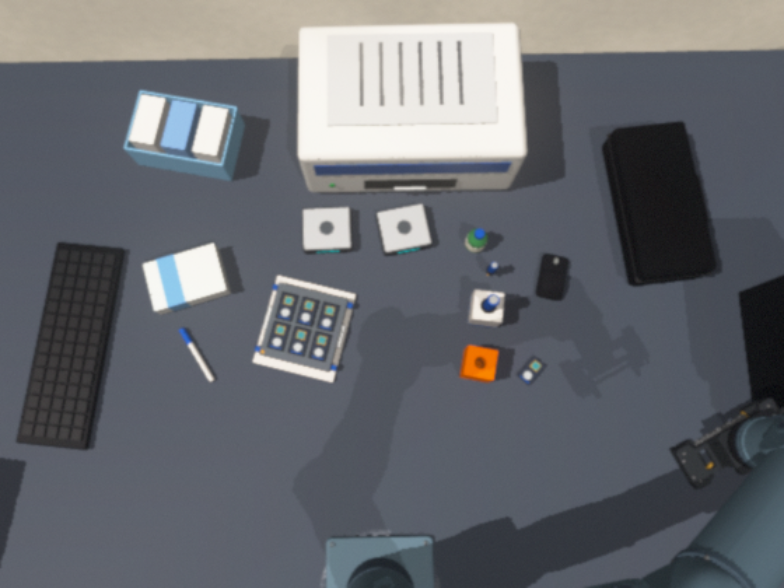

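The top view shows the probe's blue handle at about (352,216) in full-res pixels, in the white stand. The orange decoy is at (343,259). The carrier is centred near (218,234), with its windows towards +x (up in the picture).

Run:
```python
from h import *
C={n:np.load(n+".npy",allow_pickle=True).item() for n in("scene","top")}
up=[]
for n,c in C.items():
    W=world(c); hsv=cv2.cvtColor(c["frame"],cv2.COLOR_RGB2HSV); X,Y,Z=np.moveaxis(W,-1,0)
    blue=(hsv[...,0]>100)&(hsv[...,0]<130)&(hsv[...,1]>120)
    m=blue&(abs(X-.48)<.15)&(abs(Y+.2)<.15)&(Z>.09)
    k,l,st,ce=cv2.connectedComponentsWithStats(m.astype(np.uint8))
    for i in range(1,k):
        if st[i,4]>15: p=W[l==i]; print(n,"blue",st[i],np.nanmin(p,0).round(3),np.nanmax(p,0).round(3), np.median(p[p[:,2]>np.nanmax(p[:,2])-.006],0).round(4))
    m=(abs(Z-.076)<.005)&(hsv[...,1]<60)&(hsv[...,2]>120)&(abs(X-.5)<.12)&(abs(Y+.2)<.12)
    k,l,st,ce=cv2.connectedComponentsWithStats(m.astype(np.uint8)); i=1+st[1:,4].argmax()
    pts=W[l==i].astype(np.float32); h=np.median(pts[:,2]);r=cv2.minAreaRect(pts[:,:2]*1000);print(n,"stand",st[i],h,r)
    # carrier grey top & pads
    m=(Z>.026)&(Z<.042)&(X>.3)&(X<.65)&(Y>-.05)&(Y<.3)
    k,l,st,ce=cv2.connectedComponentsWithStats(m.astype(np.uint8))
    for i in range(1,k):
        if st[i,4]>400:
            p=W[l==i].astype(np.float32);print(n,"carr",st[i],cv2.minAreaRect(p[:,:2]*1000),np.median(p[:,2]))
    bm=(m&(hsv[...,2]>135)&(hsv[...,1]<70)).astype(np.uint8)
    k,l,st,ce=cv2.connectedComponentsWithStats(bm)
    for i in range(1,k):
        if st[i,4]>8: print(n,"pad",st[i],ray(c,*ce[i],.034).round(4),np.nanmedian(W[l==i],0).round(4))
    x0,y0=(265,200) if n=="scene" else (170,190)
    up.append(cv2.resize(c["frame"][y0:y0+110,x0:x0+150,::-1],(400,293)))
    x0,y0=(190,120) if n=="scene" else (310,170)
    up.append(cv2.resize(c["frame"][y0:y0+110,x0:x0+150,::-1],(400,293)))
cv2.imwrite("pics/crop1.png",np.vstack([np.hstack(up[:2]),np.hstack(up[2:])]))
```

```text
scene blue [214 139  11  23 186] [ 0.565 -0.243  0.09 ] [ 0.589 -0.219  0.146] [ 0.5804 -0.2292  0.1421]
scene stand [204 152  34  23 285] 0.07557799 ((574.3411254882812, -234.2350311279297), (66.11975860595703, 64.72209167480469), 83.34486389160156)
scene carr [ 297  220  101   73 3987] ((546.3092041015625, 156.21218872070312), (159.0201873779297, 165.21849060058594), 75.30602264404297) 0.031317245
scene pad [348 228   9   7  41] [0.4877 0.1225 0.034 ] [0.4871 0.122  0.0332]
scene pad [365 229  15  15  15] [0.4684 0.1632 0.034 ] [0.4644 0.1599 0.0303]
scene pad [338 232   5   7  10] [0.5164 0.1113 0.034 ] [0.5172 0.109  0.0335]
scene pad [343 233   4   5   9] [0.5112 0.1208 0.034 ] [0.509  0.1211 0.0326]
scene pad [323 238   9   7  45] [0.5521 0.1055 0.034 ] [0.5512 0.1055 0.0337]
scene pad [360 241   9   7  46] [0.4998 0.167  0.034 ] [0.4997 0.1662 0.0329]
scene pad [313 242   8   7  19] [0.5776 0.0985 0.034 ] [0.5756 0.0968 0.0331]
scene pad [350 245   8   7  19] [0.5258 0.1595 0.034 ] [0.5245 0.1571 0.0333]
scene pad [384 249  14  14  15] [0.4861 0.2296 0.034 ] [0.4825 0.2284 0.0
[... 1381 characters left out ...]
9 0.1049 0.0335]
top pad [187 232   5  15  17] [0.5303 0.2365 0.034 ] [0.5321 0.2371 0.0313]
top pad [197 232   6   7  19] [0.539  0.2043 0.034 ] [0.5393 0.2037 0.0348]
top pad [212 236   6   7  19] [0.5268 0.1597 0.034 ] [0.5267 0.1586 0.0325]
top pad [194 241   7   7  38] [0.5127 0.2114 0.034 ] [0.513  0.2121 0.0327]
top pad [227 240   6   6  16] [0.5154 0.1151 0.034 ] [0.5153 0.1149 0.0352]
top pad [209 245   7   7  37] [0.5005 0.1666 0.034 ] [0.5004 0.1669 0.0337]
top pad [224 248   7   7  40] [0.4891 0.1225 0.034 ] [0.4899 0.1225 0.0333]
top pad [190 254  11   3  11] [0.4801 0.2177 0.034 ] [0.4805 0.2187 0.0294]
top pad [203 257  14   4  14] [0.4686 0.1745 0.034 ] [0.469  0.1749 0.0303]
```

View pics/crop1.png

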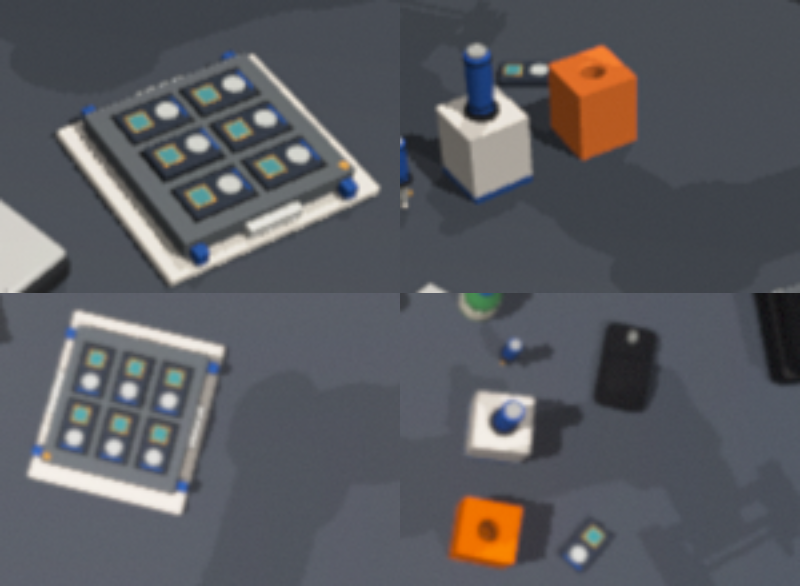

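Depth hints that the middle cartridge of the +x column is the high one; touching will confirm it. I'll now square the tool up and go over the probe.

{"fn": "step_arm", "kwargs": {
  "motion": [
    {"rz": 9},
    {"rz": 9},
    {"rz": 8.8},
    {"x": 3,"y": -3.6},
    {"x": 3,"y": -3.6},
    {"x": 3,"y": -3.6},
    {"x": 3,"y": -3.6},
    {"x": 3,"y": -3.6},
    {"x": 3,"y": -3.6},
    {"x": 3,"y": -3.6}
  ],
  "newtons": 25
}}

```text
invalid input at $.motion[0]: expected keys x, y, z, rx, ry, rz, claw
```

{"fn": "step_arm", "kwargs": {
  "motion": [
    {"x": 3,"y": -3.6},
    {"x": 3,"y": -3.6},
    {"x": 1.2,"y": -2.0},
    {"claw": 1},
    {"claw": 1}
  ]
}}

```text
invalid input at $.motion[0]: expected keys x, y, z, rx, ry, rz, claw
```

{"fn": "step_arm", "kwargs": {
  "motion": [
    {"x": 0,"y": 0,"z": 0,"rx": 0,"ry": 0,"rz": 9,"claw": 1},
    {"x": 0,"y": 0,"z": 0,"rx": 0,"ry": 0,"rz": 9,"claw": 1},
    {"x": 0,"y": 0,"z": 0,"rx": 0,"ry": 0,"rz": 8.8,"claw": 1},
    {"x": 3,"y": -3.6,"z": 0,"rx": 0,"ry": 0,"rz": 0,"claw": 1},
    {"x": 3,"y": -3.6,"z": 0,"rx": 0,"ry": 0,"rz": 0,"claw": 1},
    {"x": 3,"y": -3.6,"z": 0,"rx": 0,"ry": 0,"rz": 0,"claw": 1},
    {"x": 3,"y": -3.6,"z": 0,"rx": 0,"ry": 0,"rz": 0,"claw": 1},
    {"x": 3,"y": -3.6,"z": 0,"rx": 0,"ry": 0,"rz": 0,"claw": 1},
    {"x": 3,"y": -3.6,"z": 0,"rx": 0,"ry": 0,"rz": 0,"claw": 1},
    {"x": 3,"y": -3.6,"z": 0,"rx": 0,"ry": 0,"rz": 0,"claw": 1}
  ],
  "newtons": 25
}}

```text
t: 1.35
ee_pos: [0.5037, -0.3268, 0.2384]
ee_rot: [-0.0, 1.0, 0.0, -0.0]
force: [-0.4, -0.3, 0.2]
opening: 0.088
grasp_force: 0.0
```

{"fn": "step_arm", "kwargs": {
  "motion": [
    {"x": 3,"y": -3.6,"z": 0,"rx": 0,"ry": 0,"rz": 0,"claw": 1},
    {"x": 3,"y": -3.6,"z": 0,"rx": 0,"ry": 0,"rz": 0,"claw": 1},
    {"x": 1.2,"y": -2,"z": 0,"rx": 0,"ry": 0,"rz": 0,"claw": 1},
    {"x": 0,"y": 0,"z": 0,"rx": 0,"ry": 0,"rz": 0,"claw": 1},
    {"x": 0,"y": 0,"z": 0,"rx": 0,"ry": 0,"rz": 0,"claw": 1}
  ]
}}

```text
t: 1.98
ee_pos: [0.574, -0.2378, 0.2385]
ee_rot: [0.0, 1.0, -0.001, -0.001]
force: [0.1, -0.3, 0.1]
opening: 0.0881
grasp_force: 0.0
```

{"fn": "step_arm", "kwargs": {
  "motion": [
    {"x": 0.1,"y": -0.2,"z": 3,"rx": 0,"ry": 0,"rz": 0,"claw": 1},
    {"x": 0,"y": 0,"z": 3,"rx": 0,"ry": 0,"rz": 0,"claw": 1},
    {"x": 0,"y": 0,"z": 3,"rx": 0,"ry": 0,"rz": 0,"claw": 1},
    {"x": 0,"y": 0,"z": 3,"rx": 0,"ry": 0,"rz": 0,"claw": 1},
    {"x": 0,"y": 0,"z": 2.5,"rx": 0,"ry": 0,"rz": 0,"claw": 1},
    {"x": 0,"y": 0,"z": 0,"rx": 0,"ry": 0,"rz": 0,"claw": 1},
    {"x": 0,"y": 0,"z": 0,"rx": 0,"ry": 0,"rz": 0,"claw": 1}
  ]
}}

```text
t: 2.85
ee_pos: [0.5762, -0.2355, 0.0948]
ee_rot: [0.0, 1.0, -0.001, 0.001]
force: [-0.6, -0.1, -0.3]
opening: 0.0878
grasp_force: 0.0
```

Run:
```python
from h import *
up=[]
for n,(x0,y0) in (("scene",(160,80)),("top",(290,150))):
    c=imaging.read_camera(n); up.append(cv2.resize(c["frame"][y0:y0+110,x0:x0+150,::-1],(400,293)))
cv2.imwrite("pics/grip.png",np.hstack(up)); print(manip.get_state()["force"])
```

```text
[ 0.35569072 -0.64946162  0.80407825]
```

View pics/grip.png

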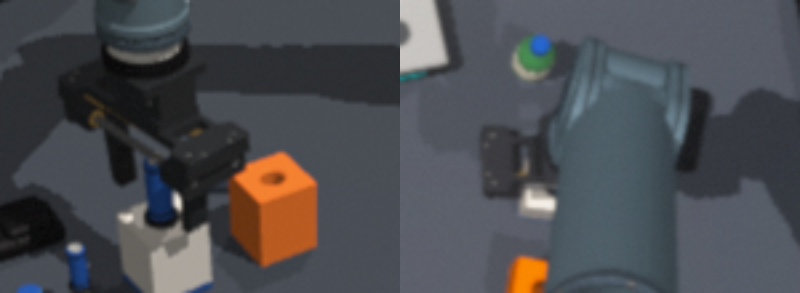

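The handle stands between the fingers (about (158,190) in the left crop), so I'll close on it.

{"fn": "step_arm", "kwargs": {
  "motion": [
    {"x": 0,"y": 0,"z": 0,"rx": 0,"ry": 0,"rz": 0,"claw": 0.4},
    {"x": 0,"y": 0,"z": 0,"rx": 0,"ry": 0,"rz": 0,"claw": 0.35},
    {"x": 0,"y": 0,"z": 0,"rx": 0,"ry": 0,"rz": 0,"claw": 0.3},
    {"x": 0,"y": 0,"z": 0,"rx": 0,"ry": 0,"rz": 0,"claw": 0.25},
    {"x": 0,"y": 0,"z": 0,"rx": 0,"ry": 0,"rz": 0,"claw": 0.15},
    {"x": 0,"y": 0,"z": 0,"rx": 0,"ry": 0,"rz": 0,"claw": 0},
    {"x": 0,"y": 0,"z": 0,"rx": 0,"ry": 0,"rz": 0,"claw": 0},
    {"x": 0,"y": 0,"z": 0,"rx": 0,"ry": 0,"rz": 0,"claw": 0}
  ],
  "newtons": 45
}}

```text
t: 3.95
ee_pos: [0.5761, -0.2344, 0.0937]
ee_rot: [0.0, 1.0, -0.0, 0.0]
force: [0.6, -1.0, -0.0]
opening: 0.0236
grasp_force: 45.0
```

{"fn": "step_arm", "kwargs": {
  "motion": [
    {"x": 0,"y": 0,"z": -0.5,"rx": 0,"ry": 0,"rz": 0,"claw": 0},
    {"x": 0,"y": 0,"z": -1,"rx": 0,"ry": 0,"rz": 0,"claw": 0},
    {"x": 0,"y": 0,"z": -1.5,"rx": 0,"ry": 0,"rz": 0,"claw": 0},
    {"x": 0,"y": 0,"z": -2,"rx": 0,"ry": 0,"rz": 0,"claw": 0},
    {"x": 0,"y": 0,"z": -2,"rx": 0,"ry": 0,"rz": 0,"claw": 0},
    {"x": 0,"y": 0,"z": -2,"rx": 0,"ry": 0,"rz": 0,"claw": 0},
    {"x": 0,"y": 0,"z": -1,"rx": 0,"ry": 0,"rz": 0,"claw": 0},
    {"x": 0,"y": 0,"z": 0,"rx": 0,"ry": 0,"rz": 0,"claw": 0},
    {"x": 0,"y": 0,"z": 0,"rx": 0,"ry": 0,"rz": 0,"claw": 0}
  ]
}}

```text
t: 5.08
ee_pos: [0.5756, -0.234, 0.1931]
ee_rot: [-0.0, 1.0, 0.0, -0.001]
force: [0.3, -0.1, -2.0]
opening: 0.0244
grasp_force: 45.0
```

Run:
```python
from h import *
up=[]
for n,(x0,y0) in (("scene",(160,60)),("top",(290,150))):
    c=imaging.read_camera(n); up.append(cv2.resize(c["frame"][y0:y0+110,x0:x0+150,::-1],(400,293)))
    np.save(n+"2.npy",c,allow_pickle=True)
cv2.imwrite("pics/lift.png",np.hstack(up)); print(manip.get_state())
```

```text
{'t': 5.175, 'joint_positions': array([ 0.31714103,  0.5376285 , -0.00489201,  1.65756012,  0.00308123,
        0.94802975, -1.25949248]), 'dq': array([-0.00010455,  0.00075854,  0.00047324, -0.00200849,  0.00073884,
        0.00196986,  0.0008465 ]), 'joint_efforts': array([ 7.81781069e-03, -5.68912661e+01,  1.03196807e+00, -2.42052484e+01,
       -1.79322646e-02, -6.18734071e-02,  6.27655155e-07]), 'ee_pos': array([ 0.57552349, -0.2339205 ,  0.1928463 ]), 'ee_rot': array([-2.50296812e-04,  9.99999669e-01,  8.29952447e-05, -7.69409845e-04]), 'force': array([-0.13696571, -0.19760488, -2.30631053]), 'moment': array([ 0.05789392,  0.05682524, -0.01579697]), 'grasp_force': 44.996000938117504, 'opening': 0.024236653658135474}
```

View pics/lift.png

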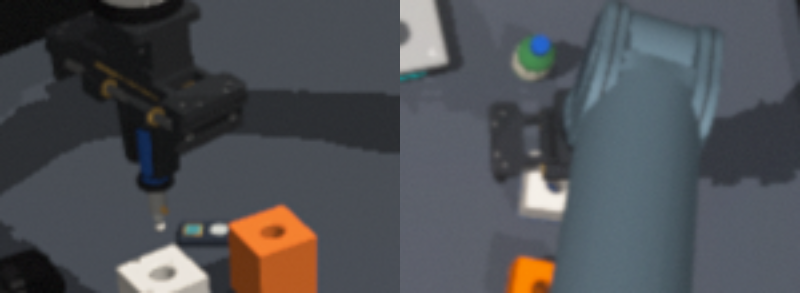

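The probe is held upright. The ball tip is near scene pixel (220,145), and the now empty stand hole is near (221,161).

Run:
```python
from h import *
c=np.load("scene2.npy",allow_pickle=True).item(); W=world(c); hsv=cv2.cvtColor(c["frame"],cv2.COLOR_RGB2HSV); Z=W[...,2]
print("tip depth"); 
for v in range(128,150,2): print(v,[(W[v,u].round(3).tolist(),hsv[v,u,2]) for u in range(217,223,1) if np.hypot(*(W[v,u,:2]-[.5755,-.234]))<.03])
# hole: dark/low pixels inside the stand top
m=(abs(Z-.076)<.004)&(abs(W[...,0]-.575)<.045)&(abs(W[...,1]+.235)<.045)
fill=cv2.morphologyEx(m.astype(np.uint8),cv2.MORPH_CLOSE,np.ones((13,13)))
g=c["frame"][...,1].astype(float); print("stand V",np.median(g[m]))
hole=(fill>0)&(g<0.75*np.median(g[m]))
k,l,st,ce=cv2.connectedComponentsWithStats(hole.astype(np.uint8))
for i in range(1,k):
    if st[i,4]>5: print(st[i],ce[i],ray(c,*ce[i],.076))
r=cv2.minAreaRect((W[m][:,:2]*1000).astype(np.float32)); print(r)
# ray of blue handle / ball offset
for uv in((220,144.8),): 
    for h in(.108,.117,.126): print(h,ray(c,*uv,h))
```

```text
tip depth
128 [([0.586, -0.222, 0.188], np.uint8(71)), ([0.58, -0.226, 0.183], np.uint8(68)), ([0.58, -0.221, 0.185], np.uint8(61)), ([0.577, -0.222, 0.183], np.uint8(57)), ([0.574, -0.222, 0.182], np.uint8(38)), ([0.571, -0.222, 0.181], np.uint8(22))]
130 [([0.584, -0.224, 0.18], np.uint8(18)), ([0.582, -0.223, 0.18], np.uint8(21)), ([0.582, -0.22, 0.181], np.uint8(21)), ([0.579, -0.22, 0.18], np.uint8(17)), ([0.58, -0.214, 0.183], np.uint8(20)), ([0.577, -0.215, 0.181], np.uint8(29))]
132 [([0.589, -0.218, 0.18], np.uint8(61)), ([0.584, -0.222, 0.176], np.uint8(63)), ([0.583, -0.218, 0.177], np.uint8(63)), ([0.581, -0.218, 0.176], np.uint8(65)), ([0.574, -0.224, 0.17], np.uint8(63))]
134 [([0.581, -0.231, 0.164], np.uint8(85)), ([0.578, -0.231, 0.163], np.uint8(88)), ([0.579, -0.225, 0.166], np.uint8(87)), ([0.575, -0.227, 0.163], np.uint8(84)), ([0.573, -0.226, 0.163], np.uint8(77)), ([0.568, -0.228, 0.16], np.uint8(78))]
136 [([0.581, -0.231, 0.159], np.uint8(85)), ([0.582, -0.226, 0.161], np.uint8(88)), ([0.579, -0.226, 0.16], np.uint8(86)), ([0.576, -0.226, 0.159], np.uint8(85)
[... 677 characters left out ...]
, np.uint8(88))]
144 [([0.576, -0.233, 0.132], np.uint8(146)), ([0.576, -0.23, 0.134], np.uint8(173)), ([0.572, -0.23, 0.132], np.uint8(166))]
146 [([0.575, -0.235, 0.125], np.uint8(123)), ([0.576, -0.229, 0.128], np.uint8(132)), ([0.573, -0.23, 0.127], np.uint8(100))]
148 []
stand V 229.0
[216 160  10   5  35] [221.02857143 162.08571429] [ 0.57379384 -0.23456255  0.076     ]
[208 164  30  11  43] [223.37209302 169.44186047] [ 0.58825085 -0.20756328  0.076     ]
((575.4635620117188, -233.86280822753906), (68.46920776367188, 63.764076232910156), 80.6937255859375)
0.108 [ 0.55619828 -0.25673278  0.108     ]
0.117 [ 0.5637041  -0.24633199  0.117     ]
0.126 [ 0.57120991 -0.23593121  0.126     ]
```

{"fn": "step_arm", "kwargs": {
  "motion": [
    {"x": -0.1,"y": -2,"z": 0,"rx": 0,"ry": 0,"rz": 0,"claw": 0},
    {"x": -0.3,"y": -4,"z": 0,"rx": 0,"ry": 0,"rz": 0,"claw": 0},
    {"x": -0.3,"y": -4,"z": 0,"rx": 0,"ry": 0,"rz": 0,"claw": 0},
    {"x": -0.3,"y": -4,"z": 0,"rx": 0,"ry": 0,"rz": 0,"claw": 0},
    {"x": -0.3,"y": -4,"z": 0,"rx": 0,"ry": 0,"rz": 0,"claw": 0},
    {"x": -0.3,"y": -4,"z": 0,"rx": 0,"ry": 0,"rz": 0,"claw": 0},
    {"x": -0.3,"y": -4,"z": 0,"rx": 0,"ry": 0,"rz": 0,"claw": 0},
    {"x": -0.2,"y": -4,"z": 0,"rx": 0,"ry": 0,"rz": 0,"claw": 0},
    {"x": -0.1,"y": -2.5,"z": 0,"rx": 0,"ry": 0,"rz": 0,"claw": 0},
    {"x": 0,"y": -1.4,"z": 0,"rx": 0,"ry": 0,"rz": 0,"claw": 0}
  ]
}}

```text
t: 6.42
ee_pos: [0.553, 0.1078, 0.1935]
ee_rot: [-0.0, 1.0, 0.002, -0.0]
force: [-0.7, -0.3, -1.7]
opening: 0.0241
grasp_force: 45.0
```

{"fn": "step_arm", "kwargs": {
  "motion": [
    {"x": 0,"y": 0,"z": 2,"rx": 0,"ry": 0,"rz": 0,"claw": 0},
    {"x": 0,"y": 0,"z": 2,"rx": 0,"ry": 0,"rz": 0,"claw": 0},
    {"x": 0,"y": 0,"z": 1,"rx": 0,"ry": 0,"rz": 0,"claw": 0},
    {"x": 0,"y": 0,"z": 0,"rx": 0,"ry": 0,"rz": 0,"claw": 0},
    {"x": 0,"y": 0,"z": 0,"rx": 0,"ry": 0,"rz": 0,"claw": 0}
  ]
}}

```text
t: 7.05
ee_pos: [0.5546, 0.1049, 0.1444]
ee_rot: [-0.0, 1.0, -0.0, 0.001]
force: [0.6, -0.2, -2.3]
opening: 0.0241
grasp_force: 45.0
```

Run:
```python
from h import *
up=[]
for n,(x0,y0) in (("scene",(265,180)),("top",(160,170))):
    c=imaging.read_camera(n); up.append(cv2.resize(c["frame"][y0:y0+110,x0:x0+150,::-1],(400,293)))
    np.save(n+"3.npy",c,allow_pickle=True)
    W=world(c)
    hsv=cv2.cvtColor(c["frame"],cv2.COLOR_RGB2HSV)
    m=(np.hypot(W[...,0]-.5525,W[...,1]-.105)<.02)&(W[...,2]>.045)&(W[...,2]<.13)
    v,u=np.where(m)
    if len(v): 
        o=W[m]; print(n,len(o)); 
        for a,b in((.045,.09),(.09,.1),(.1,.11),(.11,.12)):
            q=o[(o[:,2]>a)&(o[:,2]<b)]
            if len(q):print(a,len(q),q.mean(0).round(4),q[:,2].min())
cv2.imwrite("pics/over.png",np.hstack(up)); s=manip.get_state();print(s["ee_pos"],s["force"])
```

```text
scene 97
0.045 15 [0.5549 0.1065 0.0828] 0.07665894348443203
0.09 13 [0.5566 0.1081 0.0956] 0.09009066790610831
0.1 33 [0.5578 0.1098 0.1052] 0.10018872758746866
0.11 19 [0.5583 0.1099 0.1141] 0.11047923587073183
[0.55460563 0.10494363 0.14449051] [-0.48298852 -0.20038453 -2.01115382]
```

View pics/over.png

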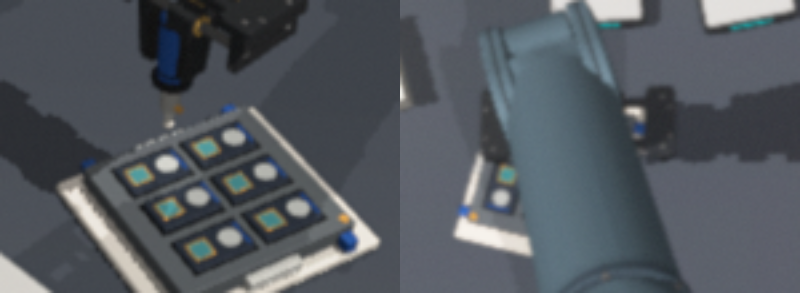

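The tip hangs over the pad of the +x/-y cartridge, at about (168,127) in the left crop. I'll descend in small steps.

{"fn": "step_arm", "kwargs": {
  "motion": [
    {"x": -0.2,"y": 0,"z": 1,"rx": 0,"ry": 0,"rz": 0,"claw": 0},
    {"x": 0,"y": 0,"z": 1,"rx": 0,"ry": 0,"rz": 0,"claw": 0},
    {"x": 0,"y": 0,"z": 1,"rx": 0,"ry": 0,"rz": 0,"claw": 0},
    {"x": 0,"y": 0,"z": 0.5,"rx": 0,"ry": 0,"rz": 0,"claw": 0},
    {"x": 0,"y": 0,"z": 0,"rx": 0,"ry": 0,"rz": 0,"claw": 0},
    {"x": 0,"y": 0,"z": 0,"rx": 0,"ry": 0,"rz": 0,"claw": 0}
  ]
}}

```text
t: 7.9
ee_pos: [0.5523, 0.1049, 0.1089]
ee_rot: [-0.0, 1.0, 0.0, 0.0]
force: [0.3, 0.0, -1.2]
opening: 0.0239
grasp_force: 45.0
```

{"fn": "step_arm", "kwargs": {
  "motion": [
    {"x": 0,"y": 0,"z": 0.2,"rx": 0,"ry": 0,"rz": 0,"claw": 0},
    {"x": 0,"y": 0,"z": 0,"rx": 0,"ry": 0,"rz": 0,"claw": 0},
    {"x": 0,"y": 0,"z": 0,"rx": 0,"ry": 0,"rz": 0,"claw": 0}
  ]
}}

```text
t: 8.28
ee_pos: [0.5521, 0.1048, 0.1068]
ee_rot: [0.0, 1.0, 0.0, 0.0]
force: [-0.6, -0.2, -1.7]
opening: 0.0237
grasp_force: 45.0
```

{"fn": "step_arm", "kwargs": {
  "motion": [
    {"x": 0,"y": 0,"z": 0.2,"rx": 0,"ry": 0,"rz": 0,"claw": 0},
    {"x": 0,"y": 0,"z": 0,"rx": 0,"ry": 0,"rz": 0,"claw": 0},
    {"x": 0,"y": 0,"z": 0,"rx": 0,"ry": 0,"rz": 0,"claw": 0}
  ]
}}

```text
t: 8.65
ee_pos: [0.552, 0.1049, 0.1047]
ee_rot: [0.0, 1.0, 0.0, -0.0]
force: [0.6, -0.0, -1.8]
opening: 0.0241
grasp_force: 45.0
```

{"fn": "step_arm", "kwargs": {
  "motion": [
    {"x": 0,"y": 0,"z": 0.1,"rx": 0,"ry": 0,"rz": 0,"claw": 0},
    {"x": 0,"y": 0,"z": 0,"rx": 0,"ry": 0,"rz": 0,"claw": 0},
    {"x": 0,"y": 0,"z": 0,"rx": 0,"ry": 0,"rz": 0,"claw": 0}
  ]
}}

```text
t: 9.02
ee_pos: [0.552, 0.1049, 0.1037]
ee_rot: [0.0, 1.0, 0.0, -0.0]
force: [-0.4, -0.5, -1.3]
opening: 0.0238
grasp_force: 45.0
```

{"fn": "step_arm", "kwargs": {
  "motion": [
    {"x": 0,"y": 0,"z": 0.1,"rx": 0,"ry": 0,"rz": 0,"claw": 0},
    {"x": 0,"y": 0,"z": 0,"rx": 0,"ry": 0,"rz": 0,"claw": 0},
    {"x": 0,"y": 0,"z": 0,"rx": 0,"ry": 0,"rz": 0,"claw": 0}
  ]
}}

```text
t: 9.4
ee_pos: [0.552, 0.1048, 0.1027]
ee_rot: [0.0, 1.0, 0.0, -0.0]
force: [0.2, 0.4, -2.0]
opening: 0.0242
grasp_force: 45.0
```

{"fn": "step_arm", "kwargs": {
  "motion": [
    {"x": 0,"y": 0,"z": 0.1,"rx": 0,"ry": 0,"rz": 0,"claw": 0},
    {"x": 0,"y": 0,"z": 0,"rx": 0,"ry": 0,"rz": 0,"claw": 0},
    {"x": 0,"y": 0,"z": 0,"rx": 0,"ry": 0,"rz": 0,"claw": 0}
  ]
}}

```text
t: 9.78
ee_pos: [0.5521, 0.1049, 0.1018]
ee_rot: [-0.0, 1.0, 0.0, 0.0]
force: [-0.1, 0.1, -0.9]
opening: 0.0241
grasp_force: 45.0
```

{"fn": "step_arm", "kwargs": {
  "motion": [
    {"x": 0,"y": 0,"z": 0.1,"rx": 0,"ry": 0,"rz": 0,"claw": 0},
    {"x": 0,"y": 0,"z": 0,"rx": 0,"ry": 0,"rz": 0,"claw": 0},
    {"x": 0,"y": 0,"z": 0,"rx": 0,"ry": 0,"rz": 0,"claw": 0}
  ]
}}

```text
t: 10.15
ee_pos: [0.5522, 0.1049, 0.1009]
ee_rot: [-0.0, 1.0, 0.0, 0.0]
force: [-1.1, -0.2, 1.7]
opening: 0.0244
grasp_force: 45.0
```

C contacts at TCP z ≈ 0.1019. Next is B, stopping above the home height first.

{"fn": "step_arm", "kwargs": {
  "motion": [
    {"x": 0,"y": 0,"z": -0.5,"rx": 0,"ry": 0,"rz": 0,"claw": 0},
    {"x": 0,"y": 0,"z": -0.6,"rx": 0,"ry": 0,"rz": 0,"claw": 0},
    {"x": 0.6,"y": -2.2,"z": 0,"rx": 0,"ry": 0,"rz": 0,"claw": 0},
    {"x": 0.6,"y": -2.2,"z": 0,"rx": 0,"ry": 0,"rz": 0,"claw": 0},
    {"x": 0,"y": 0,"z": 0,"rx": 0,"ry": 0,"rz": 0,"claw": 0},
    {"x": 0,"y": 0,"z": 0.3,"rx": 0,"ry": 0,"rz": 0,"claw": 0},
    {"x": 0,"y": 0,"z": 0.3,"rx": 0,"ry": 0,"rz": 0,"claw": 0},
    {"x": 0,"y": 0,"z": 0,"rx": 0,"ry": 0,"rz": 0,"claw": 0},
    {"x": 0,"y": 0,"z": 0,"rx": 0,"ry": 0,"rz": 0,"claw": 0}
  ]
}}

```text
t: 11.28
ee_pos: [0.564, 0.1485, 0.1057]
ee_rot: [0.0, 1.0, -0.0, -0.0]
force: [-0.7, 0.9, -2.0]
opening: 0.024
grasp_force: 45.0
```

{"fn": "step_arm", "kwargs": {
  "motion": [
    {"x": 0,"y": 0,"z": 0.1,"rx": 0,"ry": 0,"rz": 0,"claw": 0},
    {"x": 0,"y": 0,"z": 0,"rx": 0,"ry": 0,"rz": 0,"claw": 0},
    {"x": 0,"y": 0,"z": 0,"rx": 0,"ry": 0,"rz": 0,"claw": 0}
  ]
}}

```text
t: 11.65
ee_pos: [0.5641, 0.1488, 0.1048]
ee_rot: [0.0, 1.0, -0.0, 0.0]
force: [0.1, -0.8, -0.8]
opening: 0.0238
grasp_force: 45.0
```

{"fn": "step_arm", "kwargs": {
  "motion": [
    {"x": 0,"y": 0,"z": 0.05,"rx": 0,"ry": 0,"rz": 0,"claw": 0},
    {"x": 0,"y": 0,"z": 0,"rx": 0,"ry": 0,"rz": 0,"claw": 0},
    {"x": 0,"y": 0,"z": 0,"rx": 0,"ry": 0,"rz": 0,"claw": 0}
  ]
}}

```text
t: 12.02
ee_pos: [0.5641, 0.1488, 0.1043]
ee_rot: [0.0, 1.0, -0.0, 0.0]
force: [-0.7, -1.2, 0.9]
opening: 0.024
grasp_force: 45.0
```

Run:
```python
from h import *
s=manip.get_state();print(s["ee_pos"],s["force"])
```

```text
[0.56413862 0.1488079  0.10430005] [-0.68839928 -1.19361288  0.86854246]
```

B contacts at about 0.1050, 3.1 mm higher than C. I'll touch the others lightly to confirm.

{"fn": "step_arm", "kwargs": {
  "motion": [
    {"x": 0,"y": 0,"z": -0.8,"rx": 0,"ry": 0,"rz": 0,"claw": 0},
    {"x": 0.6,"y": -2.3,"z": 0,"rx": 0,"ry": 0,"rz": 0,"claw": 0},
    {"x": 0.6,"y": -2.3,"z": 0,"rx": 0,"ry": 0,"rz": 0,"claw": 0},
    {"x": 0,"y": 0,"z": 0,"rx": 0,"ry": 0,"rz": 0,"claw": 0},
    {"x": 0,"y": 0,"z": 0.4,"rx": 0,"ry": 0,"rz": 0,"claw": 0},
    {"x": 0,"y": 0,"z": 0.4,"rx": 0,"ry": 0,"rz": 0,"claw": 0},
    {"x": 0,"y": 0,"z": 0.3,"rx": 0,"ry": 0,"rz": 0,"claw": 0},
    {"x": 0,"y": 0,"z": 0,"rx": 0,"ry": 0,"rz": 0,"claw": 0},
    {"x": 0,"y": 0,"z": 0,"rx": 0,"ry": 0,"rz": 0,"claw": 0}
  ]
}}

```text
t: 13.15
ee_pos: [0.576, 0.1943, 0.1013]
ee_rot: [0.0, 1.0, -0.0, -0.0]
force: [-1.1, -1.9, 1.3]
opening: 0.0239
grasp_force: 45.0
```

{"fn": "step_arm", "kwargs": {
  "motion": [
    {"x": 0,"y": 0,"z": -0.8,"rx": 0,"ry": 0,"rz": 0,"claw": 0},
    {"x": -2.1,"y": -0.6,"z": 0,"rx": 0,"ry": 0,"rz": 0,"claw": 0},
    {"x": -2.1,"y": -0.6,"z": 0,"rx": 0,"ry": 0,"rz": 0,"claw": 0},
    {"x": -2.1,"y": -0.5,"z": 0,"rx": 0,"ry": 0,"rz": 0,"claw": 0},
    {"x": 0,"y": 0,"z": 0,"rx": 0,"ry": 0,"rz": 0,"claw": 0},
    {"x": 0,"y": 0,"z": 0.4,"rx": 0,"ry": 0,"rz": 0,"claw": 0},
    {"x": 0,"y": 0,"z": 0.3,"rx": 0,"ry": 0,"rz": 0,"claw": 0},
    {"x": 0,"y": 0,"z": 0.1,"rx": 0,"ry": 0,"rz": 0,"claw": 0},
    {"x": 0,"y": 0,"z": 0,"rx": 0,"ry": 0,"rz": 0,"claw": 0},
    {"x": 0,"y": 0,"z": 0,"rx": 0,"ry": 0,"rz": 0,"claw": 0}
  ]
}}

```text
t: 14.4
ee_pos: [0.5136, 0.2117, 0.1014]
ee_rot: [-0.0, 1.0, -0.0, 0.0]
force: [0.6, -0.4, 0.3]
opening: 0.0238
grasp_force: 45.0
```

{"fn": "step_arm", "kwargs": {
  "motion": [
    {"x": 0,"y": 0,"z": -0.8,"rx": 0,"ry": 0,"rz": 0,"claw": 0},
    {"x": -0.6,"y": 2.2,"z": 0,"rx": 0,"ry": 0,"rz": 0,"claw": 0},
    {"x": -0.6,"y": 2.2,"z": 0,"rx": 0,"ry": 0,"rz": 0,"claw": 0},
    {"x": 0,"y": 0,"z": 0,"rx": 0,"ry": 0,"rz": 0,"claw": 0},
    {"x": 0,"y": 0,"z": 0.4,"rx": 0,"ry": 0,"rz": 0,"claw": 0},
    {"x": 0,"y": 0,"z": 0.3,"rx": 0,"ry": 0,"rz": 0,"claw": 0},
    {"x": 0,"y": 0,"z": 0.1,"rx": 0,"ry": 0,"rz": 0,"claw": 0},
    {"x": 0,"y": 0,"z": 0,"rx": 0,"ry": 0,"rz": 0,"claw": 0},
    {"x": 0,"y": 0,"z": 0,"rx": 0,"ry": 0,"rz": 0,"claw": 0}
  ]
}}

```text
t: 15.52
ee_pos: [0.5011, 0.1683, 0.1013]
ee_rot: [-0.0, 1.0, 0.0, 0.0]
force: [-0.5, 1.0, -0.3]
opening: 0.0238
grasp_force: 45.0
```

{"fn": "step_arm", "kwargs": {
  "motion": [
    {"x": 0,"y": 0,"z": -0.8,"rx": 0,"ry": 0,"rz": 0,"claw": 0},
    {"x": -0.6,"y": 2.2,"z": 0,"rx": 0,"ry": 0,"rz": 0,"claw": 0},
    {"x": -0.6,"y": 2.2,"z": 0,"rx": 0,"ry": 0,"rz": 0,"claw": 0},
    {"x": 0,"y": 0,"z": 0,"rx": 0,"ry": 0,"rz": 0,"claw": 0},
    {"x": 0,"y": 0,"z": 0.4,"rx": 0,"ry": 0,"rz": 0,"claw": 0},
    {"x": 0,"y": 0,"z": 0.3,"rx": 0,"ry": 0,"rz": 0,"claw": 0},
    {"x": 0,"y": 0,"z": 0.1,"rx": 0,"ry": 0,"rz": 0,"claw": 0},
    {"x": 0,"y": 0,"z": 0,"rx": 0,"ry": 0,"rz": 0,"claw": 0},
    {"x": 0,"y": 0,"z": 0,"rx": 0,"ry": 0,"rz": 0,"claw": 0}
  ]
}}

```text
t: 16.65
ee_pos: [0.4892, 0.1243, 0.1013]
ee_rot: [-0.0, 1.0, 0.0, 0.0]
force: [-0.8, 1.3, 0.1]
opening: 0.0239
grasp_force: 45.0
```

All the others are home (about 2–3 N at 0.1013), so B is the high one. I'll go back to it and press slowly.

{"fn": "step_arm", "kwargs": {
  "motion": [
    {"x": 0,"y": 0,"z": -0.5,"rx": 0,"ry": 0,"rz": 0,"claw": 0},
    {"x": 0,"y": 0,"z": -0.5,"rx": 0,"ry": 0,"rz": 0,"claw": 0},
    {"x": 2.5,"y": -0.8,"z": 0,"rx": 0,"ry": 0,"rz": 0,"claw": 0},
    {"x": 2.5,"y": -0.8,"z": 0,"rx": 0,"ry": 0,"rz": 0,"claw": 0},
    {"x": 2.4,"y": -0.9,"z": 0,"rx": 0,"ry": 0,"rz": 0,"claw": 0},
    {"x": 0,"y": 0,"z": 0,"rx": 0,"ry": 0,"rz": 0,"claw": 0},
    {"x": 0,"y": 0,"z": 0.4,"rx": 0,"ry": 0,"rz": 0,"claw": 0},
    {"x": 0,"y": 0,"z": 0.3,"rx": 0,"ry": 0,"rz": 0,"claw": 0},
    {"x": 0,"y": 0,"z": 0,"rx": 0,"ry": 0,"rz": 0,"claw": 0},
    {"x": 0,"y": 0,"z": 0,"rx": 0,"ry": 0,"rz": 0,"claw": 0}
  ]
}}

```text
t: 17.9
ee_pos: [0.5624, 0.1485, 0.1042]
ee_rot: [0.0, 1.0, -0.0, -0.001]
force: [-2.1, -0.9, 0.3]
opening: 0.0236
grasp_force: 45.0
```

{"fn": "step_arm", "kwargs": {
  "motion": [
    {"x": 0,"y": 0,"z": 0.1,"rx": 0,"ry": 0,"rz": 0,"claw": 0},
    {"x": 0,"y": 0,"z": 0.1,"rx": 0,"ry": 0,"rz": 0,"claw": 0},
    {"x": 0,"y": 0,"z": 0,"rx": 0,"ry": 0,"rz": 0,"claw": 0},
    {"x": 0,"y": 0,"z": 0,"rx": 0,"ry": 0,"rz": 0,"claw": 0}
  ]
}}

```text
t: 18.4
ee_pos: [0.5629, 0.1487, 0.1023]
ee_rot: [0.0, 1.0, 0.0, -0.0]
force: [-2.8, -1.2, 4.8]
opening: 0.0241
grasp_force: 45.0
```

{"fn": "step_arm", "kwargs": {
  "motion": [
    {"x": 0,"y": 0,"z": 0.1,"rx": 0,"ry": 0,"rz": 0,"claw": 0},
    {"x": 0,"y": 0,"z": 0.1,"rx": 0,"ry": 0,"rz": 0,"claw": 0},
    {"x": 0,"y": 0,"z": 0,"rx": 0,"ry": 0,"rz": 0,"claw": 0},
    {"x": 0,"y": 0,"z": 0,"rx": 0,"ry": 0,"rz": 0,"claw": 0}
  ]
}}

```text
t: 18.9
ee_pos: [0.5631, 0.1488, 0.1007]
ee_rot: [0.0, 1.0, -0.0, -0.0]
force: [-3.6, -2.3, 9.9]
opening: 0.0242
grasp_force: 45.0
```

{"fn": "step_arm", "kwargs": {
  "motion": [
    {"x": 0,"y": 0,"z": 0.1,"rx": 0,"ry": 0,"rz": 0,"claw": 0},
    {"x": 0,"y": 0,"z": 0.1,"rx": 0,"ry": 0,"rz": 0,"claw": 0},
    {"x": 0,"y": 0,"z": 0,"rx": 0,"ry": 0,"rz": 0,"claw": 0},
    {"x": 0,"y": 0,"z": 0,"rx": 0,"ry": 0,"rz": 0,"claw": 0}
  ]
}}

```text
t: 19.4
ee_pos: [0.5632, 0.1488, 0.0988]
ee_rot: [0.0, 1.0, -0.0, 0.0]
force: [-5.3, -1.7, 10.1]
opening: 0.0245
grasp_force: 45.0
```

{"fn": "step_arm", "kwargs": {
  "motion": [
    {"x": 0,"y": 0,"z": 0.1,"rx": 0,"ry": 0,"rz": 0,"claw": 0},
    {"x": 0,"y": 0,"z": 0.1,"rx": 0,"ry": 0,"rz": 0,"claw": 0},
    {"x": 0,"y": 0,"z": 0,"rx": 0,"ry": 0,"rz": 0,"claw": 0},
    {"x": 0,"y": 0,"z": 0,"rx": 0,"ry": 0,"rz": 0,"claw": 0}
  ]
}}

```text
t: 19.9
ee_pos: [0.5632, 0.1488, 0.0969]
ee_rot: [0.0, 1.0, -0.0, 0.0]
force: [-5.5, -2.3, 10.1]
opening: 0.0242
grasp_force: 45.0
```

{"fn": "step_arm", "kwargs": {
  "motion": [
    {"x": 0,"y": 0,"z": 0.1,"rx": 0,"ry": 0,"rz": 0,"claw": 0},
    {"x": 0,"y": 0,"z": 0,"rx": 0,"ry": 0,"rz": 0,"claw": 0},
    {"x": 0,"y": 0,"z": 0,"rx": 0,"ry": 0,"rz": 0,"claw": 0}
  ]
}}

```text
t: 20.27
ee_pos: [0.5632, 0.1488, 0.0961]
ee_rot: [0.0, 1.0, -0.0, 0.0]
force: [-6.0, -2.8, 12.0]
opening: 0.0241
grasp_force: 45.0
```

{"fn": "step_arm", "kwargs": {
  "motion": [
    {"x": 0,"y": 0,"z": 0.1,"rx": 0,"ry": 0,"rz": 0,"claw": 0},
    {"x": 0,"y": 0,"z": 0,"rx": 0,"ry": 0,"rz": 0,"claw": 0},
    {"x": 0,"y": 0,"z": 0,"rx": 0,"ry": 0,"rz": 0,"claw": 0}
  ]
}}

```text
t: 20.65
ee_pos: [0.5633, 0.1488, 0.0953]
ee_rot: [0.0, 1.0, -0.0, 0.0]
force: [-5.5, -2.4, 13.7]
opening: 0.024
grasp_force: 45.0
```

About 15.6 N on a hard stop. I'll back off and recheck the height.

{"fn": "step_arm", "kwargs": {
  "motion": [
    {"x": 0,"y": 0,"z": -0.4,"rx": 0,"ry": 0,"rz": 0,"claw": 0},
    {"x": 0,"y": 0,"z": -0.6,"rx": 0,"ry": 0,"rz": 0,"claw": 0},
    {"x": 0,"y": 0,"z": 0,"rx": 0,"ry": 0,"rz": 0,"claw": 0},
    {"x": 0,"y": 0,"z": 0.3,"rx": 0,"ry": 0,"rz": 0,"claw": 0},
    {"x": 0,"y": 0,"z": 0.1,"rx": 0,"ry": 0,"rz": 0,"claw": 0},
    {"x": 0,"y": 0,"z": 0,"rx": 0,"ry": 0,"rz": 0,"claw": 0},
    {"x": 0,"y": 0,"z": 0,"rx": 0,"ry": 0,"rz": 0,"claw": 0}
  ]
}}

```text
t: 21.52
ee_pos: [0.5634, 0.1491, 0.1004]
ee_rot: [-0.0, 1.0, 0.0, 0.0]
force: [0.7, 0.6, 2.4]
opening: 0.0239
grasp_force: 45.0
```

{"fn": "step_arm", "kwargs": {
  "motion": [
    {"x": 0,"y": 0,"z": -0.8,"rx": 0,"ry": 0,"rz": 0,"claw": 0},
    {"x": -0.6,"y": 2.2,"z": 0,"rx": 0,"ry": 0,"rz": 0,"claw": 0},
    {"x": -0.6,"y": 2.2,"z": 0,"rx": 0,"ry": 0,"rz": 0,"claw": 0},
    {"x": 0,"y": 0,"z": 0,"rx": 0,"ry": 0,"rz": 0,"claw": 0},
    {"x": 0,"y": 0,"z": 0.4,"rx": 0,"ry": 0,"rz": 0,"claw": 0},
    {"x": 0,"y": 0,"z": 0.3,"rx": 0,"ry": 0,"rz": 0,"claw": 0},
    {"x": 0,"y": 0,"z": 0.1,"rx": 0,"ry": 0,"rz": 0,"claw": 0},
    {"x": 0,"y": 0,"z": 0,"rx": 0,"ry": 0,"rz": 0,"claw": 0},
    {"x": 0,"y": 0,"z": 0,"rx": 0,"ry": 0,"rz": 0,"claw": 0}
  ]
}}

```text
t: 22.65
ee_pos: [0.5512, 0.1053, 0.1004]
ee_rot: [-0.0, 1.0, 0.0, 0.0]
force: [-0.8, 0.2, 2.1]
opening: 0.024
grasp_force: 45.0
```

B and C now read the same at the same height, so B is level. Returning the probe to its stand.

{"fn": "step_arm", "kwargs": {
  "motion": [
    {"x": 0,"y": 0,"z": -1.5,"rx": 0,"ry": 0,"rz": 0,"claw": 0},
    {"x": 0,"y": 0,"z": -3,"rx": 0,"ry": 0,"rz": 0,"claw": 0},
    {"x": 0,"y": 0,"z": -3,"rx": 0,"ry": 0,"rz": 0,"claw": 0},
    {"x": 0,"y": 1,"z": -2,"rx": 0,"ry": 0,"rz": 0,"claw": 0},
    {"x": 0.4,"y": 4,"z": 0,"rx": 0,"ry": 0,"rz": 0,"claw": 0},
    {"x": 0.4,"y": 4,"z": 0,"rx": 0,"ry": 0,"rz": 0,"claw": 0},
    {"x": 0.4,"y": 4,"z": 0,"rx": 0,"ry": 0,"rz": 0,"claw": 0},
    {"x": 0.4,"y": 4,"z": 0,"rx": 0,"ry": 0,"rz": 0,"claw": 0},
    {"x": 0.4,"y": 4,"z": 0,"rx": 0,"ry": 0,"rz": 0,"claw": 0},
    {"x": 0.4,"y": 4,"z": 0,"rx": 0,"ry": 0,"rz": 0,"claw": 0}
  ]
}}

```text
t: 23.9
ee_pos: [0.575, -0.1464, 0.1959]
ee_rot: [0.0, 1.0, 0.0, 0.0]
force: [0.6, -0.7, -2.4]
opening: 0.0238
grasp_force: 45.0
```

{"fn": "step_arm", "kwargs": {
  "motion": [
    {"x": 0,"y": 4,"z": 0,"rx": 0,"ry": 0,"rz": 0,"claw": 0},
    {"x": 0,"y": 3,"z": 0,"rx": 0,"ry": 0,"rz": 0,"claw": 0},
    {"x": 0,"y": 1.9,"z": 0,"rx": 0,"ry": 0,"rz": 0,"claw": 0},
    {"x": 0,"y": 0,"z": 0,"rx": 0,"ry": 0,"rz": 0,"claw": 0},
    {"x": 0,"y": 0,"z": 0,"rx": 0,"ry": 0,"rz": 0,"claw": 0},
    {"x": 0,"y": 0,"z": 0,"rx": 0,"ry": 0,"rz": 0,"claw": 0}
  ]
}}

```text
t: 24.65
ee_pos: [0.5754, -0.2323, 0.1952]
ee_rot: [-0.0, 1.0, 0.001, -0.0]
force: [-0.1, 1.0, -2.4]
opening: 0.0239
grasp_force: 45.0
```

Run:
```python
from h import *
c=imaging.read_camera("scene"); cv2.imwrite("pics/ret.png",cv2.resize(c["frame"][80:190,160:310,::-1],(750,550),interpolation=cv2.INTER_CUBIC))
np.save("scene4.npy",c,allow_pickle=True)
s=manip.get_state();print(s["ee_pos"],s["force"],s["t"])
# axis from the blue handle and white tip columns, before press (scene2) and now
for f in("scene2.npy","scene4.npy"):
    c=np.load(f,allow_pickle=True).item();W=world(c)
    m=(np.hypot(W[...,0]-.578,W[...,1]+.231)<.03)&(W[...,2]>.1)
    for a,b in((.12,.135),(.135,.15),(.15,.163),(.182,.195)):
        q=m&(W[...,2]>a)&(W[...,2]<b);v,u=np.where(q); print(f,a,len(u),u.mean().round(2),v.mean().round(2),W[q].mean(0).round(4))
```

```text
[ 0.57536424 -0.23259006  0.19523716] [ 1.1081217   0.35525759 -2.49139411] 24.7
scene2.npy 0.12 10 219.8 145.0 [ 0.5751 -0.2315  0.1296]
scene2.npy 0.135 17 219.06 140.65 [ 0.5764 -0.231   0.1431]
scene2.npy 0.15 39 219.44 136.67 [ 0.5769 -0.2274  0.1565]
scene2.npy 0.182 44 216.14 125.77 [ 0.5818 -0.2297  0.1881]
scene4.npy 0.12 8 220.25 144.75 [ 0.5753 -0.2292  0.1316]
scene4.npy 0.135 14 219.5 141.36 [ 0.5767 -0.229   0.1422]
scene4.npy 0.15 33 219.79 137.21 [ 0.5774 -0.2255  0.1561]
scene4.npy 0.182 63 217.67 127.17 [ 0.5812 -0.2251  0.1862]
```

View pics/ret.png

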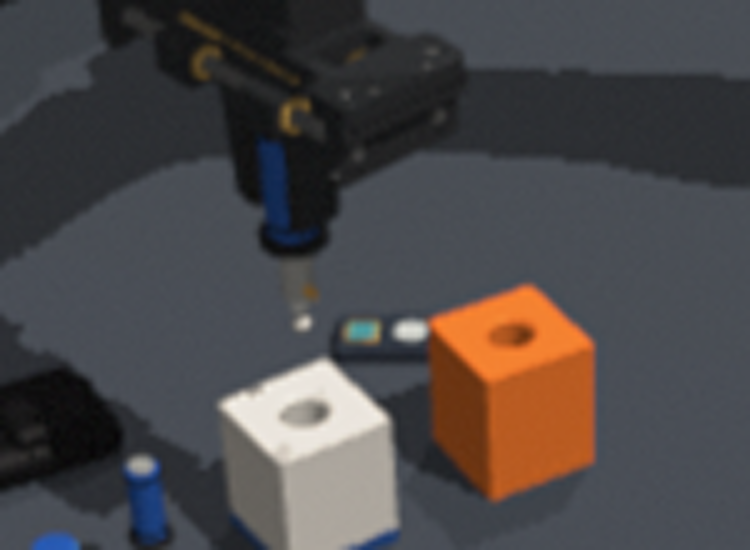

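The probe hangs straight, with the tip at (302,322) in the crop, right over the white stand's hole at (305,410). Lowering it.

{"fn": "step_arm", "kwargs": {
  "motion": [
    {"x": 0,"y": 0.15,"z": 1,"rx": 0,"ry": 0,"rz": 0,"claw": 0},
    {"x": 0,"y": 0,"z": 1.5,"rx": 0,"ry": 0,"rz": 0,"claw": 0},
    {"x": 0,"y": 0,"z": 1.5,"rx": 0,"ry": 0,"rz": 0,"claw": 0},
    {"x": 0,"y": 0,"z": 1,"rx": 0,"ry": 0,"rz": 0,"claw": 0},
    {"x": 0,"y": 0,"z": 0.5,"rx": 0,"ry": 0,"rz": 0,"claw": 0},
    {"x": 0,"y": 0,"z": 0,"rx": 0,"ry": 0,"rz": 0,"claw": 0}
  ]
}}

```text
t: 25.45
ee_pos: [0.575, -0.2356, 0.1399]
ee_rot: [-0.0, 1.0, 0.0, -0.0]
force: [-0.2, 1.0, -1.4]
opening: 0.024
grasp_force: 45.0
```

{"fn": "step_arm", "kwargs": {
  "motion": [
    {"x": 0,"y": 0,"z": 0.5,"rx": 0,"ry": 0,"rz": 0,"claw": 0},
    {"x": 0,"y": 0,"z": 0.5,"rx": 0,"ry": 0,"rz": 0,"claw": 0},
    {"x": 0,"y": 0,"z": 0.5,"rx": 0,"ry": 0,"rz": 0,"claw": 0},
    {"x": 0,"y": 0,"z": 0.5,"rx": 0,"ry": 0,"rz": 0,"claw": 0},
    {"x": 0,"y": 0,"z": 0,"rx": 0,"ry": 0,"rz": 0,"claw": 0}
  ]
}}

```text
t: 26.08
ee_pos: [0.5747, -0.2355, 0.1197]
ee_rot: [-0.0, 1.0, 0.0, -0.0]
force: [0.5, 0.7, -2.5]
opening: 0.024
grasp_force: 45.0
```

{"fn": "step_arm", "kwargs": {
  "motion": [
    {"x": 0,"y": -0.1,"z": 0.5,"rx": 0,"ry": 0,"rz": 0,"claw": 0},
    {"x": 0,"y": 0,"z": 0.5,"rx": 0,"ry": 0,"rz": 0,"claw": 0},
    {"x": 0,"y": 0,"z": 0.5,"rx": 0,"ry": 0,"rz": 0,"claw": 0},
    {"x": 0,"y": 0,"z": 0.5,"rx": 0,"ry": 0,"rz": 0,"claw": 0},
    {"x": 0,"y": 0,"z": 0.4,"rx": 0,"ry": 0,"rz": 0,"claw": 0},
    {"x": 0,"y": 0,"z": 0,"rx": 0,"ry": 0,"rz": 0,"claw": 0}
  ]
}}

```text
t: 26.82
ee_pos: [0.5748, -0.2346, 0.0958]
ee_rot: [-0.0, 1.0, 0.0, -0.0]
force: [0.4, -0.0, -2.6]
opening: 0.0241
grasp_force: 45.0
```

{"fn": "step_arm", "kwargs": {
  "motion": [
    {"x": 0,"y": 0,"z": 0.1,"rx": 0,"ry": 0,"rz": 0,"claw": 0},
    {"x": 0,"y": 0,"z": 0.1,"rx": 0,"ry": 0,"rz": 0,"claw": 0},
    {"x": 0,"y": 0,"z": 0,"rx": 0,"ry": 0,"rz": 0,"claw": 0}
  ]
}}

```text
t: 27.2
ee_pos: [0.5751, -0.2347, 0.0942]
ee_rot: [0.0, 1.0, 0.0, 0.0]
force: [-0.0, -0.2, -2.2]
opening: 0.0238
grasp_force: 45.0
```

{"fn": "step_arm", "kwargs": {
  "motion": [
    {"x": 0,"y": 0,"z": 0.1,"rx": 0,"ry": 0,"rz": 0,"claw": 0},
    {"x": 0,"y": 0,"z": 0,"rx": 0,"ry": 0,"rz": 0,"claw": 0},
    {"x": 0,"y": 0,"z": 0,"rx": 0,"ry": 0,"rz": 0,"claw": 0}
  ]
}}

```text
t: 27.58
ee_pos: [0.5752, -0.2347, 0.0937]
ee_rot: [0.0, 1.0, -0.0, 0.0]
force: [-1.7, -0.3, 4.9]
opening: 0.024
grasp_force: 45.0
```

Collar seated (the force rose by 7 N). Releasing it gently, then going up.

{"fn": "step_arm", "kwargs": {
  "motion": [
    {"x": 0,"y": 0,"z": 0,"rx": 0,"ry": 0,"rz": 0,"claw": 0.3},
    {"x": 0,"y": 0,"z": 0,"rx": 0,"ry": 0,"rz": 0,"claw": 0.4},
    {"x": 0,"y": 0,"z": 0,"rx": 0,"ry": 0,"rz": 0,"claw": 0.6},
    {"x": 0,"y": 0,"z": 0,"rx": 0,"ry": 0,"rz": 0,"claw": 1},
    {"x": 0,"y": 0,"z": 0,"rx": 0,"ry": 0,"rz": 0,"claw": 1},
    {"x": 0,"y": 0,"z": 0,"rx": 0,"ry": 0,"rz": 0,"claw": 1},
    {"x": 0,"y": 0,"z": 0,"rx": 0,"ry": 0,"rz": 0,"claw": 1}
  ]
}}

```text
t: 28.45
ee_pos: [0.5751, -0.2347, 0.0932]
ee_rot: [0.0, 1.0, 0.0, 0.0]
force: [-0.6, -0.2, 0.2]
opening: 0.0831
grasp_force: 0.0
```

{"fn": "step_arm", "kwargs": {
  "motion": [
    {"x": 0,"y": 0,"z": -1,"rx": 0,"ry": 0,"rz": 0,"claw": 1},
    {"x": 0,"y": 0,"z": -2,"rx": 0,"ry": 0,"rz": 0,"claw": 1},
    {"x": 0,"y": 0,"z": -3,"rx": 0,"ry": 0,"rz": 0,"claw": 1},
    {"x": 0,"y": 0,"z": -4,"rx": 0,"ry": 0,"rz": 0,"claw": 1},
    {"x": 0,"y": 0,"z": -4,"rx": 0,"ry": 0,"rz": 0,"claw": 1},
    {"x": 0,"y": 0,"z": -2,"rx": 0,"ry": 0,"rz": 0,"claw": 1},
    {"x": 0,"y": 0,"z": 0,"rx": 0,"ry": 0,"rz": 0,"claw": 1},
    {"x": 0,"y": 0,"z": 0,"rx": 0,"ry": 0,"rz": 0,"claw": 1}
  ]
}}

```text
t: 29.45
ee_pos: [0.5746, -0.2345, 0.2528]
ee_rot: [-0.0, 1.0, 0.0, -0.0]
force: [-0.8, -0.3, -0.2]
opening: 0.0879
grasp_force: 0.0
```

Run:
```python
from h import *
c=imaging.read_camera("scene"); cv2.imwrite("pics/end.png",cv2.resize(c["frame"][:,:,::-1],(784,588)))
s=manip.get_state();print(s["ee_pos"],s["force"],s["t"],s["opening"])
```

```text
[ 0.57438189 -0.23437868  0.25229323] [-0.54845179  0.428573   -0.27222792] 29.5 0.08781762877806025
```

View pics/end.png

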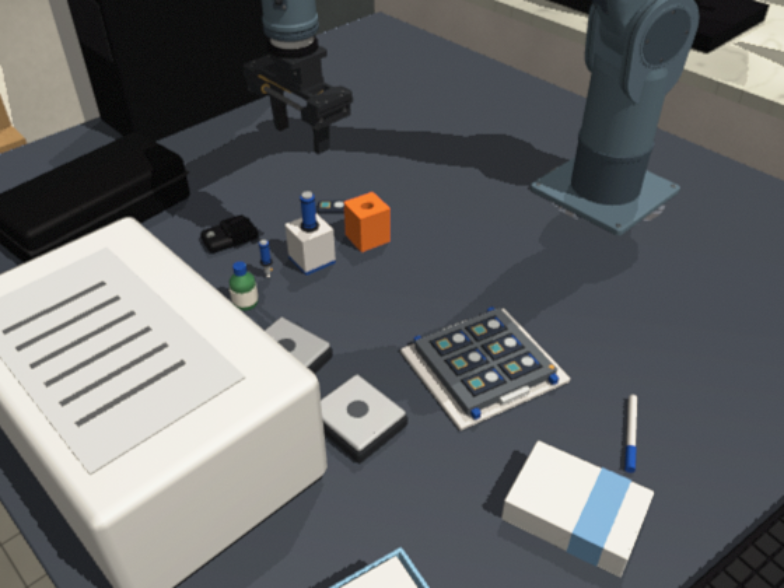

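The probe is upright in its white stand at (308,215), the gripper is clear, and everything else is where it was. Handing in.

```bash
python3 -c "
from plant import manip
print(manip.finish_job())"
```

```text
the job is handed in; nothing more can be done
None
```

The high cartridge was the middle one of the +x column; I pressed it home at about 16 N, a re-touch read level with its neighbour, the probe is back upright in its stand, and the job was handed in at 29.5 s.

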